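Fetch the glue pot from the back of the tilt bin

TASK

The glue pot stands at the back of the little cabinet's tilt-out bin: first move the lidded jar out of the bin's way and stand it on the desk, well clear of the bin, then tilt the bin fully forward and take the pot out. Stand the pot upright on the floor of the pencil tray, beside the skiver that stays there, and then close the bin fully. The thread spool stays in its pocket, the bin must never bump the jar nor the jar fall over, and the mallet and the bottle are left where they are.

Things in the scene. Friction and masses are not known exactly. Their poses are not given: they have to be found in the camera images.
- cabinet: fixed wooden cabinet, 155 deep, 236 wide, 212 high. Origin: on the desk below the bin's pivot line, mid width; x to its back, y along its width. Side panels (outer faces y = +-118) 76 high from x = -5, 161 high from x = 70 back. A clutter tray roofs it from x = 58 to 150, underside 160, rim 212: the bin's back is reached only with the bin tilted and the tool leaning likewise.
- bin (a joint): tilt of the bin, rad: 0 = closed (stop), 0.58 = fully forward (stop). Its top tips toward the cabinet's -x about a level pivot along the cabinet's y. The hinge is stiff (0.4 N m friction) and stays where left; the knob needs 10 to 15 N to open.
- bin_hinge (a point): bin's frame, turns with it: origin on the pivot at the front lower edge, mid width, 30 above the desk; x to the bin's back, z up its front wall. Floor top z = 4; front wall x 0..5, 64 high; side walls y = +-102..106, 34 high; cross wall x 60..64 and back wall x 117..121, 40 high. Between these two pockets 53 deep, 100 wide, parted by a wall at y = 0, 34 high: pot in one, spool in the other.
- bin_knob (a point): centre of the bin's knob, a drum of 22 diameter whose axis runs along y, 26 long (pinch its flat ends along y); at x = -34, y = 0, z = 50 in the bin's frame, on a 10 thick stem from the front wall. Turns with the bin.
- glue_pot: round glue pot, 47 diameter up to 53 above its base, then a lid of 41 diameter up to 70; origin at the centre of its underside, z up its axis. Stands in the left or right back pocket of the bin; it leans with the bin, and may slide a few mm.
- thread_spool: flanged spool of thread, 35 diameter, 44 high; origin at the centre of its underside. Stands in the bin's other back pocket and stays there.
- jar: glass jar with a screw lid, 67 diameter, 81 high, lid 58 wide, about 0.17 kg; origin at the centre of its underside. Stands on the desk in front of the bin, where the tilting bin would hit it. Clear of the bin: its centre over 150 in front of the cabinet's origin (x < -150 in the cabinet's frame) or over 170 to either side of it.
- tray: loose shallow pine pencil tray, 83 wide (x) x 268 long (y) x 28 high, walls 7.5 thick, floor 3 thick, so 68 x 252 inside; origin at the centre of its underside. Left or right on the desk. On the right it lies on a 2 thick cutting mat (the desk right of about y = -0.256, nearer than x = 0.50).
- skiver: leather skiver lying lengthwise in the tray (its x along the tray's y), 126 long, 22 thick; origin at mid length, underside. In at least one end of the tray it leaves 60 or more of the floor's length free for the pot.
- mallet: bystander: mallet lying on the desk, 201 long, head 75 x 54; origin at mid length on the desk, head at +x. Left or right, opposite the tray.
- bottle: bystander: tall standing bottle, 59 diameter, 198 high; origin at the centre of its underside.
Not all that is in view belongs to the job. What is shaped like the jar but green or yellow is not meant.

How it is judged:
By the outcome, as a careful person would: the job done as asked, in the order asked, and still so for the second after the job is handed in, with the robot touching nothing.
It also fails if it takes over 72 s, if anything falls off the work surface, if the arm or the gripper's body presses on something with over 40 N, if the wrist force passes 120 N, or if a joint passes its speed limit or range.

ROBOT

A 6-joint arm with a two-finger parallel gripper is mounted at the origin on a cart in front of the work surface, level with it; the furniture and walls round the work are solid. World frame = base frame: x ahead of the robot, y to its left, z up, the work surface at z = 0. Lengths are in m, angles in rad, forces in N, time in s.
With the tool pointing down it reaches from about 0.35 to 0.775 m from the base axis. Payload 5.5 kg.
Tool frame: the origin (TCP) lies midway between the tips of the shut fingers; the grasp point (between the pads) lies 19 mm behind it; z points along the fingers, y is the direction in which the jaws open and shut (so a half turn about z gives the same grasp; the last joint's range is limited). The gripper opens to 85 mm and grips with 20 to 120 N. Pads are 22 mm wide; open, the fingers measure 114 mm over their backs; the gripper's body (76 mm by 85 mm) begins 54 mm behind the grasp point. The pads swing forward as they close: fully open they stand 13 mm farther back than shut.
Start: joints at [1.091, 0.313, 0.046, 1.304, 0, 1.431], TCP at [0.192, 0.542, 0.231] pointing down, gripper open.
Joint ranges: [-2.76, 2.76], [-0.86, 1.69], [-1.03, 1.26], [-2.2, 2.34], [-1.47, 1.5], [-3.14, 3.14]. Speed limits (rad/s): [2.57, 2.57, 3.14, 3.14, 3.14, 3.14].

INTERFACE

Orientations are given as a unit quaternion [w, x, y, z].
In Python, from workcell import env gives the robot as it stands.
- The arm moves only by the shell command python3 -m creep 'ROWS' [OPENING] [FORCE]. ROWS is JSON, a list of rows, each a list of 6 numbers: the shift along the tool's x, y, z in m, then the turn, a rotation vector about the tool's x, y, z in degrees. A call has exactly 8 rows; each row is the pose to reach, as a shift and turn from the pose commanded when the call began, along the tool's axes at that moment; what a row does not reach only later rows make up. A row lasts 1/10 s, in which the tool goes at most 50 mm and 8.59 degrees, less where a joint would pass 70% of its speed; a pose out of reach is approached as far as the arm can. A call with a gripper value outside its range is refused whole. OPENING is the finger opening in m, from 0 to 0.0854, set as the call begins (- or left out, the last holds). The fingers move at their own pace and stop on an object; FORCE is the grip in N (left out, the last holds). Time passes only in rows, so rows that repeat a pose let the fingers close, or fill a call up. It gives the time, the measured TCP pose, the force and the opening at its end, in the units of the state.
- env.get_state(): the state, without advancing time (a new reading comes with each control period).
- env.read_camera(name): name is "side" or "top"; returns (picture, depth): 480x640x3 uint8, blue, green, red; 480x640 float32, m along the optical axis (not along the pixel's ray), 0 where there is no reading.
- env.camera_params(name): a dict with "fx", "fy", "cx", "cy" (pixels), "position" and "orientation" of the camera in the world. Camera axes: x right, y up, looking along -z (the intrinsics and any distortion apply to the point x, -y, -z); pixel columns grow to the right and rows downward; lengths in m; the calibration is good to about 2 mm. A picture is of the moment at which its call begins. camera_params takes no time and is no camera call.
- env.hand_in(): hands the job in, once; it reports no verdict.
The state is a dict: "clock": time; "joint_pos": joint angles; "qvel": joint speeds; "tau": joint torques, N m; "tcp_pos": TCP position; "orientation": TCP orientation; "wrist_force": force on the tool from outside, world axes, zero at the start; "ft_torque": the same for the moment, N m; "finger_gap": finger opening in m.
Only numpy, scipy, OpenCV 4.12 (cv2) and the standard library are available. Lean on these libraries where they do the work, as an engineer would, in place of code of your own. Each camera call takes 0.05 s, during which the arm holds its last target. There are 200 camera calls.

## Working session

There is one attempt and no reset: what is moved stays moved. The work goes in short steps, Python scripts to look and compute and a shell command to move; the robot and the scene stay as the last step left them, time stands still between calls to the robot, and variables do not carry over. Pictures are saved under pics/ and viewed, about 8 in all and at most 12, crops included, and the job is handed in when it is done.

```bash
mkdir -p pics; ls; cat > h.py <<'E'
import numpy as np, cv2
from scipy.spatial.transform import Rotation as R
from workcell import env
def q2R(q): return R.from_quat([q[1],q[2],q[3],q[0]])
def grab(n,save=None):
    im,d=env.read_camera(n); p=env.camera_params(n)
    if save: cv2.imwrite('pics/'+save,im)
    return im,d,p
def cloud(d,p):
    v,u=np.mgrid[0:480,0:640]
    P=np.stack([(u-p['cx'])/p['fx']*d,-(v-p['cy'])/p['fy']*d,-d],-1)
    W=P@q2R(p['orientation']).as_matrix().T+np.array(p['position'])
    W[d==0]=np.nan
    return W
def ray(p,u,v,z):
    r=q2R(p['orientation']).apply([(u-p['cx'])/p['fx'],-(v-p['cy'])/p['fy'],-1])
    o=np.array(p['position']); return o+r*(z-o[2])/r[2]
def rel(pos,Rm):
    "shift/turn from current pose to target in tool axes"
    s=env.get_state(); R0=q2R(s['orientation'])
    print('shift mm',np.round(1000*R0.inv().apply(np.array(pos)-s['tcp_pos']),1),'turn',np.round(np.degrees((R0.inv()*Rm).as_rotvec()),2))
E
python3 - <<'E'
from h import *
for n in('side','top'):
    im,d,p=grab(n,n+'0.png'); print(n,p); np.savez(n+'0.npz',d=d,im=im)
s=env.get_state(); print(s)
print(q2R(s['orientation']).as_matrix().round(3))
E
```

```text
pics
side {'fx': 485.8474611114517, 'fy': 485.8474611114517, 'cx': 324.00576377234745, 'cy': 232.20733316620505, 'position': array([ 0.06282512, -0.07227447,  0.9841479 ]), 'orientation': array([ 0.71325623,  0.17348229, -0.15542261, -0.66106979])}
top {'fx': 605.0018157037026, 'fy': 605.0018157037026, 'cx': 314.435995610614, 'cy': 233.74649751565718, 'position': array([ 0.2792285 , -0.02741244,  1.43546911]), 'orientation': array([-0.69612443, -0.07265607,  0.07616723,  0.71016225])}
{'clock': 0.1, 'joint_pos': array([1.09138214e+00, 3.13900358e-01, 4.51242497e-02, 1.30358628e+00,
       3.88257262e-05, 1.43117631e+00]), 'qvel': array([ 0.00046997, -0.001269  ,  0.00064358,  0.00038492, -0.00028758,
        0.00203969]), 'tau': array([ 2.13553081e-03, -4.81726062e+01,  2.99245012e+01,  1.27118756e-02,
       -1.66647692e-04,  2.20287046e-05]), 'tcp_pos': array([0.19145119, 0.54173335, 0.23052517]), 'orientation': array([-2.57000330e-04,  1.69080880e-01,  9.85601868e-01, -7.39907941e-04]), 'wrist_force': array([-0.19359248,  0.03804895,  0.04311471]), 'ft_torque': array([0.00469201, 0.01469868, 0.02731846]), 'finger_gap': 0.08542655065497173}
[[-0.943  0.333 -0.001]
 [ 0.333  0.943 -0.001]
 [ 0.    -0.002 -1.   ]]
```

View pics/side0.png

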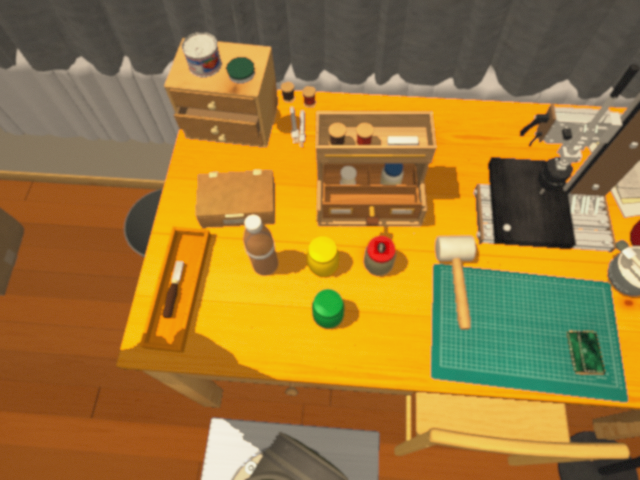

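View pics/top0.png

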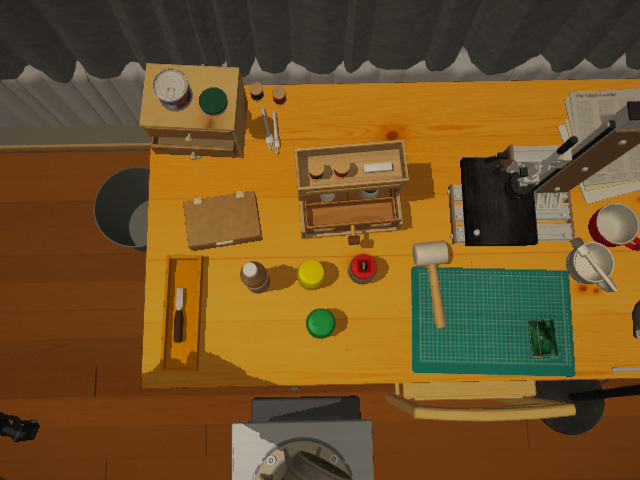

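Top view: the red-lidded jar is at (363,268), with green (320,323) and yellow (311,275) lookalikes. The bottle is at (255,277), the tray on the left at (182,312) with the skiver in its middle to upper part, and the mallet at (435,280). In the side view, the candidates for the pot are the blue/white item at (392,172) and the white one at (348,175), which is probably the spool. I'll check that choice in a crop and measure.

```bash
python3 - <<'E'
from h import *
D={n:np.load(n+'0.npz') for n in('side','top')}
a=cv2.resize(D['side']['im'][100:290,300:450],None,fx=3,fy=3,interpolation=2)
b=cv2.resize(D['top']['im'][135:295,280:420],None,fx=2.5,fy=2.5,interpolation=2)
c=np.zeros((570,800,3),np.uint8); c[:a.shape[0],:a.shape[1]]=a; b=b[:,:350]; c[:b.shape[0],450:450+b.shape[1]]=b
cv2.imwrite('pics/crop0.png',c)
W={n:cloud(D[n]['d'],env.camera_params(n)) for n in D}
for n in D:
    w=W[n]; im=D[n]['im']; hsv=cv2.cvtColor(im,cv2.COLOR_BGR2HSV)
    H,S,V=[hsv[...,i].astype(int) for i in range(3)]
    red=((H<5)|(H>173))&(S>180)&(V>100)&(abs(w[...,2]-.081)<.012)&(w[...,0]>.3)&(w[...,0]<.75)&(abs(w[...,1])<.4)
    print(n,'red',red.sum(),np.nanmedian(w[red],0),np.nanmin(w[red],0),np.nanmax(w[red],0))
    for nm,lo,hi in(('green',55,80),('yellow',24,32)):
        m=(H>lo)&(H<hi)&(S>150)&(abs(w[...,2]-.081)<.01)&(w[...,0]>.3)&(w[...,0]<.75)&(abs(w[...,1])<.4)
        if m.sum(): print(n,nm,m.sum(),(np.nanmin(w[m],0)+np.nanmax(w[m],0))/2)
    # cabinet rim z 0.212, bottle
    m=(abs(w[...,2]-.212)<.005)&(abs(w[...,1])<.35)&(w[...,0]>.5); 
    m=m&(w[...,1]<.15)
    pts=w[m][:,:2].astype(np.float32); r=cv2.minAreaRect(pts); print(n,'rim',m.sum(),r,cv2.boxPoints(r).round(3).tolist())
    m=(abs(w[...,2]-.198)<.01)&(w[...,0]<.7)&(w[...,1]>.05)&(w[...,1]<.35); print('bottle top',m.sum(),np.nanmedian(w[m],0))
    m=(abs(w[...,2]-.028)<.006)&(w[...,1]>.25)&(w[...,0]<.66)&(H<25)&(S>120)
    k=cv2.connectedComponents(m.astype(np.uint8))[1]; 
    pts=w[m][:,:2].astype(np.float32); r=cv2.minAreaRect(pts); print(n,'tray',m.sum(),r,cv2.boxPoints(r).round(3).tolist())
p=env.camera_params('top');print('desk z', W['top'][330,250],W['top'][350,350])
for u,v in((392,172),(392,165),(348,175)): print('side',u,v,W['side'][v,u])
E
```

```text
side red 481 [ 0.48660755 -0.14862467  0.0819365 ] [ 0.46239044 -0.17550164  0.07040834] [ 0.51812034 -0.12246679  0.08594473]
side green 635 [ 0.36578584 -0.0497386   0.07957515]
side yellow 558 [ 0.44303266 -0.03879587  0.08044466]
side rim 2383 ((0.8336346745491028, -0.09513577818870544), (0.4995361864566803, 0.4019588530063629), 88.36426544189453) [[0.6259999871253967, -0.33899998664855957], [1.0269999504089355, -0.35100001096725464], [1.0420000553131104, 0.14900000393390656], [0.6399999856948853, 0.1599999964237213]]
bottle top 231 [0.4687174  0.0954722  0.19890033]
side tray 982 ((0.40874356031417847, 0.2842196226119995), (0.06756290048360825, 0.28366419672966003), 89.86308288574219) [[0.2669999897480011, 0.25099998712539673], [0.550000011920929, 0.25], [0.5509999990463257, 0.3179999887943268], [0.2669999897480011, 0.3179999887943268]]
top red 434 [ 0.49022378 -0.14572764  0.0801822 ] [ 0.46497628 -0.17524638  0.06909349] [ 0.51959033 -0.11832122  0.09002905]
top green 509 [ 0.36871382 -0.04659305  0.08088986]
top yellow 470 [ 0.45327028 -0.02663982  0.08013009]
top rim 1839 ((0.8348551392555237, -0.0964488685131073), (0.49941644072532654, 0.3984187841415405), 88.7768783569336) [[0.6299999952316284, -0.34200000762939453], [1.0290000438690186, -0.3499999940395355], [1.0390000343322754, 0.14900000393390656], [0.640999972820282, 0.15700000524520874]]
bottle top 175 [0.47203369 0.09844868 0.19798696]
top tray 690 ((0.41077107191085815, 0.28543713688850403), (0.06993646919727325, 0.28167107701301575), 89.98933410644531) [[0.27000001072883606, 0.25], [0.5519999861717224, 0.25], [0.5519999861717224, 0.3199999928474426], [0.27000001072883606, 0.3199999928474426]]
desk z [0.35846872 0.11801918 0.00057681] [ 0.30775618 -0.11517486 -0.00295362]
side 392 172 [ 0.66524692 -0.16639442  0.10342464]
side 392 165 [ 0.68287608 -0.16602255  0.10442132]
side 348 175 [ 0.66822029 -0.07173994  0.07699513]
```

View pics/crop0.png

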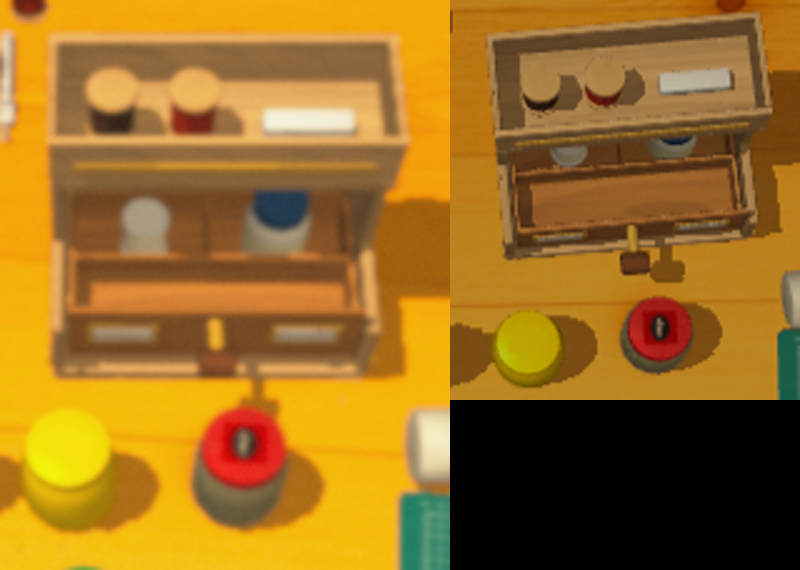

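The crop shows a blue-lidded pot (lid z≈0.104 = 30+4+70, so it matches) in the right (−y) pocket. The white spool is on the left (z≈0.077). The red-lidded jar stands in front of the knob. Next: the cabinet, tray and skiver poses.

```bash
python3 - <<'E'
from h import *
D={n:np.load(n+'0.npz') for n in('side','top')}
for n in D:
    w=cloud(D[n]['d'],env.camera_params(n)); im=D[n]['im']; hsv=cv2.cvtColor(im,cv2.COLOR_BGR2HSV)
    H,S,V=[hsv[...,i].astype(int) for i in range(3)]
    X,Y,Z=w[...,0],w[...,1],w[...,2]
    m=(abs(Z-.212)<.006)&(Y<.12)&(Y>-.3)&(X>.6)&(X<.9)
    N,k,st,_=cv2.connectedComponentsWithStats(m.astype(np.uint8),connectivity=8); i=1+st[1:,4].argmax(); m=k==i
    r=cv2.minAreaRect(w[m][:,:2].astype(np.float32)); b=cv2.boxPoints(r); print(n,'rim',m.sum(),np.round(r[1],4),r[2]); print(b.round(3).tolist())
    # front panel top edges: bin front wall z .094
    m=(abs(Z-.094)<.004)&(Y<.12)&(Y>-.3)&(X>.54)&(X<.625)
    if m.sum()>20:
        q=w[m]; f=np.polyfit(q[:,1],q[:,0],1); print('bin front wall top fit x=a*y+b',f, q[:,1].min(),q[:,1].max())
    m=(Z>.06)&(Z<.1)&(X<.575)&(X>.535)&(Y<-.03)&(Y>-.2)
    print('knob',m.sum(),np.nanmin(w[m],0).round(3),np.nanmax(w[m],0).round(3),np.nanmedian(w[m],0).round(3))
    m=(Z>.0215)&(Z<.034)&(Y>.22)&(Y<.36)&(X<.6)&(X>.2)
    q=w[m]; r=cv2.minAreaRect(q[:,:2].astype(np.float32)); print('tray',m.sum(),r, cv2.boxPoints(r).round(3).tolist())
    # skiver: inside tray, z>.008 and dark or greyish
    m=(X>.27)&(X<.56)&(Y>.255)&(Y<.315)&((S<120)|(V<110)); 
    r=cv2.minAreaRect(w[m][:,:2].astype(np.float32)); print('skiver',m.sum(),cv2.boxPoints(r).round(3).tolist())
    m=(H>95)&(H<125)&(S>120)&(X>.6)&(X<.75)&(Y<-.08)&(Y>-.25)&(Z<.12); q=w[m]; print('pot lid',m.sum(),q.min(0).round(3),q.max(0).round(3))
    print('pot tops',[np.round(v,3) for v in np.nanpercentile(w[m],[50],axis=0)])
E
```

```text
side rim 1233 [0.0952 0.2359] 4.193516254425049
[[0.6330000162124634, -0.006000000052154064], [0.6510000228881836, -0.2409999966621399], [0.7459999918937683, -0.23399999737739563], [0.7279999852180481, 0.0010000000474974513]]
bin front wall top fit x=a*y+b [-0.05697269  0.57425335] -0.23215419618610186 -0.022832806613285087
knob 152 [ 0.541 -0.143  0.077] [ 0.575 -0.117  0.096] [ 0.55  -0.129  0.089]
tray 1628 ((0.4116954207420349, 0.2716016173362732), (0.0890578106045723, 0.29000842571258545), 87.210693359375) [[0.26499998569488525, 0.23399999737739563], [0.5540000200271606, 0.2199999988079071], [0.5590000152587891, 0.3089999854564667], [0.26899999380111694, 0.3230000138282776]]
skiver 421 [[0.29600000381469727, 0.2720000147819519], [0.46399998664855957, 0.26600000262260437], [0.4650000035762787, 0.2939999997615814], [0.296999990940094, 0.30000001192092896]]
pot lid 124 [ 0.66  -0.183  0.1  ] [ 0.685 -0.153  0.11 ]
pot tops [array([ 0.673, -0.168,  0.105])]
top rim 944 [0.0948 0.2363] 3.7755603790283203
[[0.6359999775886536, -0.0020000000949949026], [0.6520000100135803, -0.23800000548362732], [0.7459999918937683, -0.23199999332427979], [0.7310000061988831, 0.004000000189989805]]
bin front wall top fit x=a*y+b [-0.06819434  0.5747397 ] -0.22872897473495435 -0.0204566755679068
knob 131 [ 0.543 -0.138  0.077] [ 0.575 -0.113  0.096] [ 0.554 -0.125  0.089]
tray 1167 ((0.41358789801597595, 0.2755366563796997), (0.09140830487012863, 0.28904101252555847), 86.7018051147461) [[0.2669999897480011, 0.23800000548362732], [0.5550000071525574, 0.22200000286102295], [0.5600000023841858, 0.31299999356269836], [0.2720000147819519, 0.32899999618530273]]
skiver 918 [[0.27300000190734863, 0.2590000033378601], [0.550000011920929, 0.2549999952316284], [0.5509999990463257, 0.3109999895095825], [0.27300000190734863, 0.3149999976158142]]
pot lid 11 [ 0.661 -0.176  0.088] [ 0.664 -0.162  0.104]
pot tops [array([ 0.663, -0.167,  0.098])]
```

Cabinet: origin ≈ (0.586, −0.126), yaw ≈ 4°, knob ≈ (0.553, −0.128, 0.080), which agrees with the measured drum. Jar (0.491, −0.148). Working out the approach to the jar.

```bash
cat >> h.py <<'E'
TH=np.radians(4.0); O=np.array([.5862,-.1265,0]); CX=np.array([np.cos(TH),np.sin(TH),0]); CY=np.array([-np.sin(TH),np.cos(TH),0]); UZ=np.array([0,0,1.])
def Rc(lean): # tool y = cab y, leaned by 'lean' rad with bin
    z=np.sin(lean)*CX-np.cos(lean)*UZ
    return R.from_matrix(np.stack([np.cross(CY,z),CY,z],1))
def binp(x,y,z,t): # bin-frame point to world
    return O+.03*UZ+x*(np.cos(t)*CX+np.sin(t)*UZ)+z*(-np.sin(t)*CX+np.cos(t)*UZ)+y*CY
E
python3 - <<'E'
from h import *
rel([.491,-.148,.26],Rc(0)); rel([.491,-.148,.036],Rc(0))
print('knob',binp(-.034,0,.05,0),'pot',binp(.0905,-.05,.004,0))
p=env.camera_params('top')
for u,v in((168,257),(202,257),(165,368),(198,368)): print('tray rim',u,v,ray(p,u,v,.028)[:2].round(3))
for u,v in((180,289),(178,342)): print('skiver end',ray(p,u,v,.015)[:2].round(3))
D=np.load('top0.npz'); cv2.imwrite('pics/tray.png',cv2.resize(D['im'][245:380,150:225],None,fx=4.4,fy=4.4,interpolation=2))
E
```

```text
shift mm [-512.3 -550.5  -28.8] turn [ -0.08  -0.03 -23.47]
shift mm [-512.4 -550.2  195.2] turn [ -0.08  -0.03 -23.47]
knob [ 0.55228282 -0.12887172  0.08      ] pot [ 0.67996737 -0.17006524  0.034     ]
tray rim 168 257 [0.531 0.309]
tray rim 202 257 [0.53  0.229]
tray rim 165 368 [0.276 0.308]
tray rim 198 368 [0.274 0.233]
skiver end [0.456 0.281]
skiver end [0.334 0.283]
```

View pics/tray.png

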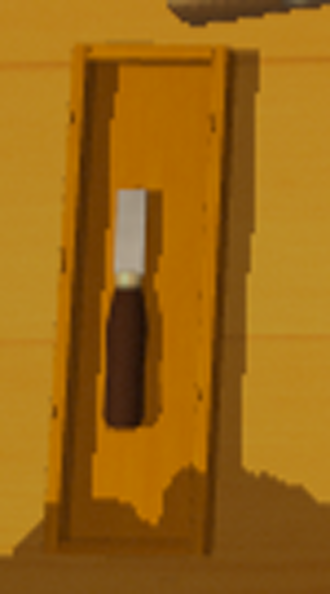

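The crop shows the tray rims at px (168,255)…(198,371). The skiver covers rows 288–342, so the far end is free for x≈0.459–0.527. The pot spot is (0.492, 0.270). Moving over the jar.

```bash
python3 -m creep '[[-0.02,-0.02,-0.03,0,0,-3],[-0.06,-0.05,-0.03,0,0,-8],[-0.09,-0.09,-0.03,0,0,-14],[-0.12,-0.13,-0.03,0,0,-20],[-0.155,-0.165,-0.03,0,0,-23.5],[-0.19,-0.20,-0.03,0,0,-23.5],[-0.225,-0.235,-0.03,0,0,-23.5],[-0.26,-0.27,-0.03,0,0,-23.5]]' 0.0854 60
python3 - <<'E'
from h import *
rel([.491,-.148,.26],Rc(0))
E
```

```text
clock: 0.9
tcp_pos: [0.3469, 0.1991, 0.2612]
orientation: [0.0, -0.035, 0.999, 0.0]
wrist_force: [0.7, 0.5, 0.2]
finger_gap: 0.0854
shift mm [-119.1 -356.4    1.2] turn [0.01 0.01 0.06]
```

```bash
python3 -m creep '[[-0.015,-0.047,0,0,0,0],[-0.03,-0.094,0,0,0,0],[-0.046,-0.14,0,0,0,0],[-0.062,-0.187,0,0,0,0],[-0.078,-0.234,0,0,0,0],[-0.094,-0.28,0,0,0,0],[-0.109,-0.325,0,0,0,0],[-0.119,-0.356,0,0,0,0]]'
python3 - <<'E'
from h import *
rel([.491,-.148,.036],Rc(0))
for n in('side','top'):
    im,d,p=grab(n,n+'1.png')
a=cv2.imread('pics/side1.png')[190:310,320:460];b=cv2.imread('pics/top1.png')[200:320,290:430]
cv2.imwrite('pics/c1.png',np.vstack([cv2.resize(x,None,fx=2.5,fy=2.5) for x in(a,b)]))
E
```

```text
clock: 1.7
tcp_pos: [0.4911, -0.1488, 0.2606]
orientation: [-0.0, -0.034, 0.999, -0.0]
wrist_force: [0.1, 0.2, 0.3]
finger_gap: 0.0853
shift mm [ -0.    0.9 224.6] turn [-0.   -0.02 -0.1 ]
```

View pics/c1.png

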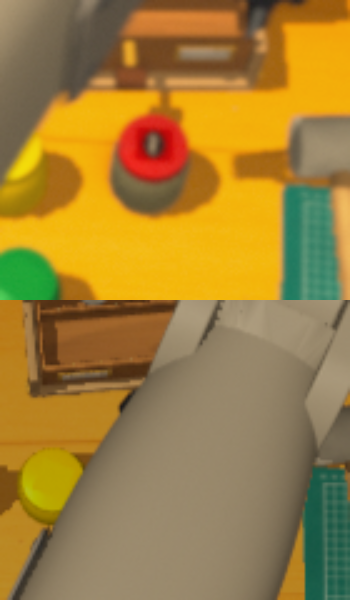

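Jar unchanged (red lid, crop 150,145) and the arm is above it. Descending.

```bash
python3 -m creep '[[0,0,0.035,0,0,0],[0,0.001,0.075,0,0,0],[0,0.001,0.115,0,0,0],[0,0.001,0.145,0,0,0],[0,0.001,0.17,0,0,0],[0,0.001,0.195,0,0,0],[0,0.001,0.212,0,0,0],[0,0.001,0.224,0,0,0]]'
python3 -m creep '[[0,0,0,0,0,0],[0,0,0,0,0,0],[0,0,0,0,0,0],[0,0,0,0,0,0],[0,0,0,0,0,0],[0,0,0,0,0,0],[0,0,0,0,0,0],[0,0,0,0,0,0]]' 0.05 40
```

```text
clock: 2.6
tcp_pos: [0.4891, -0.1435, 0.0358]
orientation: [-0.001, -0.036, 0.999, 0.001]
wrist_force: [0.1, 0.4, -0.7]
finger_gap: 0.0853
clock: 3.4
tcp_pos: [0.4916, -0.145, 0.0381]
orientation: [0.001, -0.035, 0.999, -0.0]
wrist_force: [2.6, 0.7, 5.4]
finger_gap: 0.061
```

```bash
python3 -m creep '[[0,0,0,0,0,0],[0,0,0,0,0,0],[0,0,-0.002,0,0,0],[0,0,-0.005,0,0,0],[0,0,-0.009,0,0,0],[0,0,-0.014,0,0,0],[0,0,-0.02,0,0,0],[0,0,-0.02,0,0,0]]'
python3 - <<'E'
from h import *
im,d,p=grab('side','side2.png')
cv2.imwrite('pics/c2.png',cv2.resize(im[150:330,300:500],None,fx=3,fy=3))
rel([.375,-.17,.058],Rc(0))
E
```

```text
clock: 4.2
tcp_pos: [0.4911, -0.1451, 0.0583]
orientation: [0.001, -0.035, 0.999, -0.0]
wrist_force: [0.3, -0.0, -1.1]
finger_gap: 0.0608
shift mm [117.4 -16.7  -0.2] turn [-0.03  0.06  0.03]
```

View pics/c2.png

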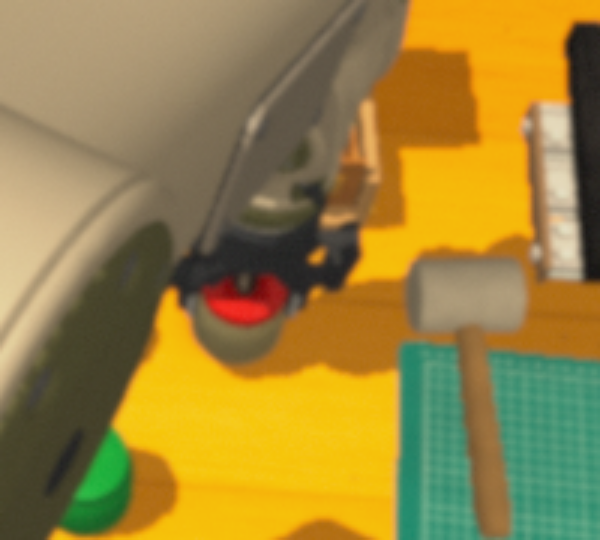

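The gripper holds the jar at its shoulder just under the red lid (crop 245,300). It is lifted about 20 mm and the force change fits its weight. Moving it toward the robot.

```bash
python3 -m creep '[[0.005,0,0,0,0,0],[0.017,-0.001,0,0,0,0],[0.037,-0.003,0,0,0,0],[0.059,-0.006,0,0,0,0],[0.081,-0.01,0,0,0,0],[0.1,-0.013,0,0,0,0],[0.112,-0.016,0,0,0,0],[0.117,-0.017,0,0,0,0]]'
python3 -m creep '[[0,0,0.002,0,0,0],[0,0,0.006,0,0,0],[0,0,0.01,0,0,0],[0,0,0.014,0,0,0],[0,0,0.017,0,0,0],[0,0,0.019,0,0,0],[0,0,0.0205,0,0,0],[0,0,0.0205,0,0,0]]'
```

```text
clock: 5.05
tcp_pos: [0.3733, -0.1699, 0.0571]
orientation: [-0.0, -0.035, 0.999, 0.0]
wrist_force: [0.1, 0.3, -1.3]
finger_gap: 0.0609
clock: 5.85
tcp_pos: [0.3754, -0.1697, 0.038]
orientation: [0.0, -0.035, 0.999, 0.0]
wrist_force: [-3.7, 5.0, 15.5]
finger_gap: 0.0612
```

Set down with contact. Release and rise.

```bash
python3 -m creep '[[0,0,-0.001,0,0,0],[0,0,-0.001,0,0,0],[0,0,-0.001,0,0,0],[0,0,-0.001,0,0,0],[0,0,-0.001,0,0,0],[0,0,-0.006,0,0,0],[0,0,-0.02,0,0,0],[0,0,-0.045,0,0,0]]' 0.0854
python3 -m creep '[[0,0,-0.03,0,0,0],[0,0,-0.07,0,0,0],[0,0,-0.11,0,0,0],[-0.03,0.01,-0.13,0,0,0],[-0.06,0.02,-0.13,0,0,0],[-0.1,0.03,-0.13,0,0,0],[-0.13,0.04,-0.13,0,0,0],[-0.15,0.045,-0.13,0,0,0]]' 0.05
python3 - <<'E'
from h import *
im,d,p=grab('side','side3.png')
w=cloud(d,p); hsv=cv2.cvtColor(im,cv2.COLOR_BGR2HSV); H,S,V=[hsv[...,i].astype(int) for i in range(3)]
m=((H<5)|(H>173))&(S>180)&(V>100)&(w[...,2]<.1)&(w[...,0]>.3)&(w[...,0]<.75)&(abs(w[...,1])<.3)
print(m.sum(),w[m].min(0),w[m].max(0))
rel(binp(-.034,0,.05-.019,0)+[0,0,.1],Rc(0))
rel(binp(-.034,0,.05-.019,0),Rc(0))
E
```

```text
clock: 6.65
tcp_pos: [0.3737, -0.1691, 0.0813]
orientation: [-0.001, -0.035, 0.999, 0.001]
wrist_force: [0.7, -0.2, -0.3]
finger_gap: 0.0854
clock: 7.45
tcp_pos: [0.5233, -0.1136, 0.2119]
orientation: [0.0, -0.036, 0.999, 0.0]
wrist_force: [0.5, -0.1, -0.3]
finger_gap: 0.0498
554 [ 0.34805862 -0.19852302  0.0711556 ] [ 0.40302417 -0.14403767  0.08674217]
shift mm [-25.5 -17.5  50.8] turn [0.01 0.15 0.15]
shift mm [-25.2 -17.5 150.8] turn [0.01 0.15 0.15]
```

The jar stands upright at (0.376, −0.171), lid at 0.08. Going to the knob.

```bash
python3 -m creep '[[-0.01,-0.006,0.01,0,0,0],[-0.02,-0.014,0.03,0,0,0],[-0.025,-0.0175,0.055,0,0,0],[-0.025,-0.0175,0.085,0,0,0],[-0.025,-0.0175,0.11,0,0,0],[-0.025,-0.0175,0.13,0,0,0],[-0.025,-0.0175,0.145,0,0,0],[-0.025,-0.0175,0.15,0,0,0]]'
python3 -m creep '[[0,0,0,0,0,0],[0,0,0,0,0,0],[0,0,0,0,0,0],[0,0,0,0,0,0],[0,0,0,0,0,0],[0,0,0,0,0,0],[0,0,0,0,0,0],[0,0,0,0,0,0]]' 0.01 60
python3 - <<'E'
from h import *
s=env.get_state(); R0=q2R(s['orientation']); p0=np.array(s['tcp_pos']); piv=binp(0,0,0,0)
r0=p0-piv; lx,lz=r0@CX,r0[2]
print('cab', lx,lz)
for k in range(1,17):
    t=min(.6,.6*k/15)
    Q=R.from_rotvec(-t*CY); pt=piv+Q.apply(r0)
    print(k,np.round(t,3),np.round(R0.inv().apply(pt-p0),4),np.degrees((R0.inv()*Q*R0).as_rotvec()).round(1))
E
```

```text
clock: 8.3
tcp_pos: [0.5453, -0.1305, 0.0595]
orientation: [-0.002, -0.035, 0.999, 0.001]
wrist_force: [0.6, -0.2, -0.2]
finger_gap: 0.0496
clock: 9.1
tcp_pos: [0.5466, -0.1272, 0.062]
orientation: [-0.0, -0.036, 0.999, 0.003]
wrist_force: [-1.8, 10.1, 0.1]
finger_gap: 0.0251
cab -0.039580104518959394 0.03204049843361678
1 0.04 [ 0.0012 -0.      0.0016] [ 0.  -2.3 -0. ]
2 0.08 [ 0.0024 -0.      0.0033] [ 0.  -4.6 -0. ]
3 0.12 [ 0.0035 -0.      0.005 ] [ 0.  -6.9 -0. ]
4 0.16 [ 0.0046 -0.      0.0067] [ 0.  -9.2 -0.1]
5 0.2 [ 0.0056 -0.      0.0085] [  0.  -11.5  -0.1]
6 0.24 [ 0.0065 -0.      0.0103] [  0.  -13.8  -0.1]
7 0.28 [ 0.0073 -0.0001  0.0122] [  0.  -16.   -0.1]
8 0.32 [ 0.0081 -0.0001  0.0141] [  0.  -18.3  -0.1]
9 0.36 [ 0.0087 -0.0001  0.016 ] [  0.  -20.6  -0.1]
10 0.4 [ 0.0093 -0.0001  0.0179] [  0.1 -22.9  -0.1]
11 0.44 [ 0.0099 -0.0001  0.0199] [  0.1 -25.2  -0.2]
12 0.48 [ 0.0103 -0.0001  0.0219] [  0.1 -27.5  -0.2]
13 0.52 [ 0.0107 -0.0001  0.0239] [  0.1 -29.8  -0.2]
14 0.56 [ 0.011  -0.0001  0.0259] [  0.1 -32.1  -0.2]
15 0.6 [ 0.0112 -0.0001  0.028 ] [  0.1 -34.4  -0.2]
16 0.6 [ 0.0112 -0.0001  0.028 ] [  0.1 -34.4  -0.2]
```

The knob is pinched (gap 25 mm). Tilting, first half.

```bash
python3 -m creep '[[0.0012,0.002,0.0016,0,-2.3,0],[0.0024,0.003,0.0033,0,-4.6,0],[0.0035,0.003,0.005,0,-6.9,0],[0.0046,0.003,0.0067,0,-9.2,0],[0.0056,0.003,0.0085,0,-11.5,0],[0.0065,0.003,0.0103,0,-13.8,0],[0.0073,0.003,0.0122,0,-16,0],[0.0081,0.003,0.0141,0,-18.3,0]]'
python3 - <<'E'
from h import *
s=env.get_state(); R0=q2R(s['orientation']); p0=np.array(s['tcp_pos']); piv=binp(0,0,0,0)
r0=p0-piv; z=R0.as_matrix()[:,2]; print('lean',np.arctan2(z@CX,-z[2]))
for t in(.04,.08,.12,.16,.2,.24,.26,.28,.3):
    Q=R.from_rotvec(-t*CY); pt=piv+Q.apply(r0)
    print(t,np.round(R0.inv().apply(pt-p0),4),np.degrees((R0.inv()*Q*R0).as_rotvec()).round(1))
E
```

```text
clock: 9.9
tcp_pos: [0.5395, -0.1277, 0.0489]
orientation: [0.16, -0.035, 0.986, 0.006]
wrist_force: [0.9, 1.2, -0.8]
finger_gap: 0.0248
lean 0.32210215010599935
0.04 [0.0013 0.     0.0016] [ 0.  -2.3 -0. ]
0.08 [0.0025 0.     0.0032] [ 0.  -4.6 -0. ]
0.12 [0.0036 0.     0.0048] [ 0.  -6.9 -0. ]
0.16 [0.0047 0.     0.0065] [ 0.  -9.2 -0. ]
0.2 [0.0057 0.     0.0083] [  0.  -11.5  -0. ]
0.24 [0.0067 0.     0.01  ] [  0.  -13.8  -0. ]
0.26 [0.0071 0.     0.0109] [  0.  -14.9  -0. ]
0.28 [0.0076 0.     0.0119] [  0. -16.  -0.]
0.3 [0.008  0.     0.0128] [  0.  -17.2  -0. ]
```

```bash
python3 -m creep '[[0.0013,0,0.0016,0,-2.3,0],[0.0025,0,0.0032,0,-4.6,0],[0.0036,0,0.0048,0,-6.9,0],[0.0047,0,0.0065,0,-9.2,0],[0.0057,0,0.0083,0,-11.5,0],[0.0067,0,0.01,0,-13.8,0],[0.0076,0,0.0119,0,-16,0],[0.008,0,0.0128,0,-17.2,0]]'
python3 - <<'E'
from h import *
s=env.get_state(); z=q2R(s['orientation']).as_matrix()[:,2]; print('lean',np.arctan2(z@CX,-z[2]))
im,d,p=grab('side','side4.png')
cv2.imwrite('pics/c4.png',cv2.resize(im[90:270,290:470],None,fx=3.2,fy=3.2))
E
```

```text
clock: 10.7
tcp_pos: [0.5365, -0.1279, 0.0349]
orientation: [0.307, -0.034, 0.951, 0.011]
wrist_force: [-7.3, 4.3, 14.1]
finger_gap: 0.0245
lean 0.6243500942177511
```

View pics/c4.png

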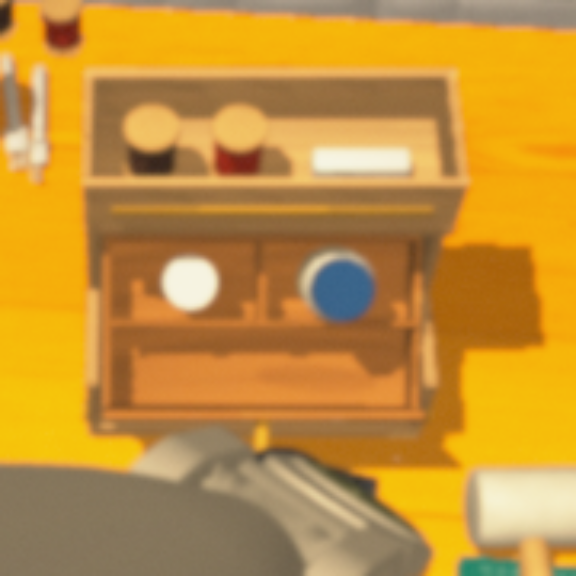

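The bin is fully forward (14 N at the stop). The blue-lidded pot is at crop (342,285) and the spool at (190,283). Release and withdraw along the tool axis, then measure the pot.

```bash
python3 -m creep '[[0,0,0,0,0,0],[0,0,0,0,0,0],[0,0,0,0,0,0],[0,0,-0.005,0,0,0],[0,0,-0.02,0,0,0],[0,0,-0.05,0,0,0],[0,0,-0.09,0,0,0],[0,0,-0.12,0,0,0]]' 0.055
python3 - <<'E'
from h import *
for n in('side','top'):
    im,d,p=grab(n,n+'5.png')
    w=cloud(d,p); hsv=cv2.cvtColor(im,cv2.COLOR_BGR2HSV); H,S,V=[hsv[...,i].astype(int) for i in range(3)]
    m=(H>95)&(H<125)&(S>120)&(w[...,0]>.55)&(w[...,0]<.75)&(w[...,1]<-.08)&(w[...,1]>-.25)&(w[...,2]<.19); q=w[m]
    if m.sum()>10:
        c=cv2.minEnclosingCircle(np.argwhere(m)[:,::-1].astype(np.float32)); print(n,'lid',m.sum(),q.min(0).round(3),q.max(0).round(3),np.median(q,0).round(4),c)
        (u,v),_=c; print(n,'ray centre',ray(p,u,v,.1415))
    # lid-plane normal
        A=np.linalg.svd(q-q.mean(0))[2][2]; print('normal',A*np.sign(A[2]))
    m=(np.abs(w[...,0]-.55)<.04)&(np.abs(w[...,1]+.128)<.1)&(w[...,2]>.04)&(w[...,2]<.1)
for y in(-.05,): print('pred lid top',binp(.0875,y,.074,.58),binp(.0905,y,.074,.58))
E
```

```text
clock: 11.55
tcp_pos: [0.4652, -0.1327, 0.1322]
orientation: [0.305, -0.034, 0.952, 0.011]
wrist_force: [1.1, 0.2, 0.4]
finger_gap: 0.0547
side lid 215 [ 0.606 -0.189  0.13 ] [ 0.633 -0.156  0.153] [ 0.62   -0.172   0.1413] ((396.75, 180.25), 8.253887176513672)
side ray centre [ 0.6195887  -0.17234092  0.1415    ]
normal [-0.63399817 -0.04091931  0.77225121]
top lid 240 [ 0.606 -0.188  0.123] [ 0.642 -0.151  0.154] [ 0.6222 -0.1699  0.1408] ((373.870361328125, 203.42591857910156), 8.880702018737793)
top ray centre [ 0.6220926  -0.16952194  0.1415    ]
normal [-0.61801845  0.01569463  0.78600692]
pred lid top [ 0.62224503 -0.17410158  0.13985033] [ 0.62474831 -0.17392653  0.1414944 ]
```

The lid-top centre is (0.621, −0.171, 0.141), within 3 mm of the prediction for tilt 0.58.

```bash
python3 - <<'E'
from h import *
t=np.array([.621,-.171,.141]); L=.6
z=Rc(L).as_matrix()[:,2]
rel(t+z*(.032-.1),Rc(L)); rel(t+z*.032,Rc(L))
E
```

```text
shift mm [-128.3  -47.6   15.5] turn [-0.21  1.36  0.1 ]
shift mm [-126.   -47.2  115.4] turn [-0.21  1.36  0.1 ]
```

```bash
python3 -m creep '[[-0.015,-0.008,0,0,0,0],[-0.035,-0.016,0,0,0.5,0],[-0.06,-0.025,0,0,1.3,0],[-0.085,-0.034,0,0,1.3,0],[-0.105,-0.042,0.004,0,1.3,0],[-0.12,-0.047,0.008,0,1.3,0],[-0.127,-0.0475,0.012,0,1.3,0],[-0.128,-0.0475,0.0155,0,1.3,0]]' 0.062
python3 - <<'E'
from h import *
t=np.array([.621,-.171,.141]); L=.6
z=Rc(L).as_matrix()[:,2]
rel(t+z*.032,Rc(L))
im,d,p=grab('side','side6.png')
cv2.imwrite('pics/c6.png',cv2.resize(im[90:270,290:470],None,fx=3.2,fy=3.2))
E
```

```text
clock: 12.45
tcp_pos: [0.5831, -0.1722, 0.1918]
orientation: [0.294, -0.034, 0.955, 0.011]
wrist_force: [-0.5, 0.2, 0.8]
finger_gap: 0.0622
shift mm [-2.9 -1.5 95.4] turn [ 0.05 -0.19  0.04]
```

View pics/c6.png

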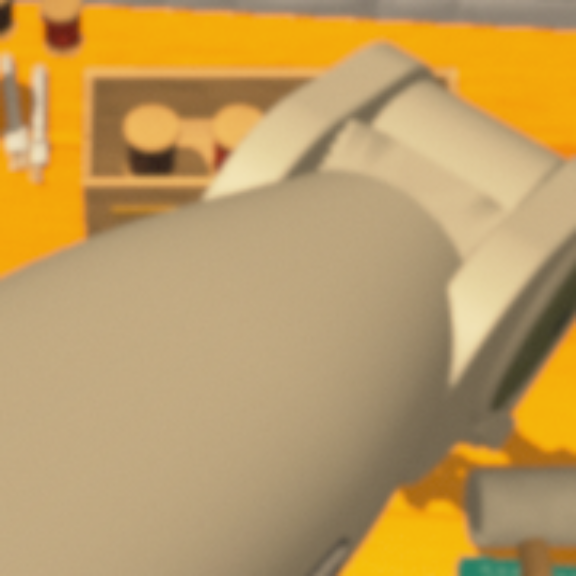

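The arm hides the view (the cabinet is only visible at the upper left of the crop), so I'm going in on the measured pose, watching the force.

```bash
python3 -m creep '[[-0.001,-0.001,0.01,0,0,0],[-0.002,-0.0015,0.025,0,0,0],[-0.003,-0.0015,0.04,0,0,0],[-0.003,-0.0015,0.055,0,0,0],[-0.003,-0.0015,0.065,0,0,0],[-0.003,-0.0015,0.075,0,0,0],[-0.003,-0.0015,0.08,0,0,0],[-0.003,-0.0015,0.08,0,0,0]]'
python3 -m creep '[[0,0,0.004,0,0,0],[0,0,0.009,0,0,0],[0,0,0.014,0,0,0],[0,0,0.015,0,0,0],[0,0,0.015,0,0,0],[0,0,0.015,0,0,0],[0,0,0.015,0,0,0],[0,0,0.015,0,0,0]]'
```

```text
clock: 13.3
tcp_pos: [0.6297, -0.1703, 0.127]
orientation: [0.293, -0.034, 0.955, 0.011]
wrist_force: [-0.2, 0.7, -0.1]
finger_gap: 0.0621
clock: 14.1
tcp_pos: [0.6384, -0.17, 0.1157]
orientation: [0.294, -0.034, 0.955, 0.01]
wrist_force: [-0.6, 0.7, 0.5]
finger_gap: 0.062
```

```bash
python3 -m creep '[[0,0,0,0,0,0],[0,0,0,0,0,0],[0,0,0,0,0,0],[0,0,0,0,0,0],[0,0,0,0,0,0],[0,0,0,0,0,0],[0,0,0,0,0,0],[0,0,0,0,0,0]]' 0.03 40
```

```text
clock: 14.9
tcp_pos: [0.6386, -0.1702, 0.1159]
orientation: [0.294, -0.034, 0.955, 0.01]
wrist_force: [-0.8, -1.7, 2.8]
finger_gap: 0.0435
```

Gripped (gap 43.5 mm, mostly on the lid band). Raise the grip force and draw the pot out along the axis.

```bash
python3 -m creep '[[0,0,0,0,0,0],[0,0,-0.002,0,0,0],[0,0,-0.007,0,0,0],[0,0,-0.013,0,0,0],[0,0,-0.02,0,0,0],[0,0,-0.028,0,0,0],[0,0,-0.036,0,0,0],[0,0,-0.044,0,0,0]]' - 60
python3 -m creep '[[0.001,0,-0.008,0,0,0],[0.006,0,-0.02,0,0,0],[0.014,0,-0.035,0,0,0],[0.024,0,-0.05,0,0,0],[0.034,0,-0.065,0,0,0],[0.044,0,-0.08,0,0,0],[0.052,0,-0.09,0,0,0],[0.055,0,-0.093,0,0,0]]'
python3 - <<'E'
from h import *
rel([.492,.270,.25],Rc(0))
im,d,p=grab('side','side7.png')
cv2.imwrite('pics/c7.png',im[60:400,200:560])
E
```

```text
clock: 15.7
tcp_pos: [0.613, -0.1717, 0.1525]
orientation: [0.294, -0.034, 0.955, 0.01]
wrist_force: [0.6, -0.7, -1.4]
finger_gap: 0.0429
clock: 16.5
tcp_pos: [0.5151, -0.1788, 0.1986]
orientation: [0.294, -0.033, 0.955, 0.01]
wrist_force: [0.3, -0.7, -0.6]
finger_gap: 0.0433
shift mm [-35.7 449.3 -38.1] turn [-3.000e-02  3.423e+01 -2.000e-02]
```

View pics/c7.png

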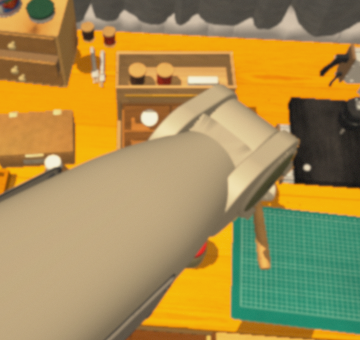

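The pot is out (gap still 43 mm). The arm covers most of the view; the jar's red lid shows at (202,245). Carry it up and over, turning upright, with the pot bottom above the 198 mm bottle.

```bash
python3 - <<'E'
from h import *
s=env.get_state(); p0=np.array(s['tcp_pos'])
for f in np.arange(1,9)/8: 
    g=f*f*(3-2*f); R0=q2R(s['orientation']); print(np.round(R0.inv().apply(g*(np.array([.5,-.08,.30])-p0)),3),round(34.2*g,1))
E
```

```text
[-0.002  0.004 -0.004] 1.5
[-0.008  0.016 -0.014] 5.3
[-0.016  0.032 -0.028] 10.8
[-0.025  0.05  -0.044] 17.1
[-0.034  0.068 -0.061] 23.4
[-0.042  0.084 -0.075] 28.9
[-0.048  0.095 -0.085] 32.7
[-0.05   0.1   -0.089] 34.2
```

```bash
python3 -m creep '[[-0.002,0.004,-0.004,0,1.5,0],[-0.008,0.016,-0.014,0,5.3,0],[-0.016,0.032,-0.028,0,10.8,0],[-0.025,0.05,-0.044,0,17.1,0],[-0.034,0.068,-0.061,0,23.4,0],[-0.042,0.084,-0.075,0,28.9,0],[-0.048,0.095,-0.085,0,32.7,0],[-0.05,0.1,-0.089,0,34.2,0]]'
python3 -m creep '[[0,0.008,0,0,0,0],[0,0.028,0,0,0,0],[0,0.06,0,0,0,0],[0,0.1,0,0,0,0],[0,0.14,0,0,0,0],[0,0.18,0,0,0,0],[-0.005,0.22,0,0,0,0],[-0.008,0.25,0,0,0,0]]'
python3 - <<'E'
from h import *
rel([.492,.270,.28],Rc(0)); print(env.get_state()['tcp_pos'])
E
```

```text
clock: 17.35
tcp_pos: [0.5026, -0.0784, 0.3003]
orientation: [-0.0, -0.036, 0.999, -0.0]
wrist_force: [0.6, -0.2, -1.6]
finger_gap: 0.0426
clock: 18.15
tcp_pos: [0.4904, 0.1728, 0.2991]
orientation: [0.0, -0.036, 0.999, 0.001]
wrist_force: [0.1, -0.5, -0.7]
finger_gap: 0.043
shift mm [-8.5 96.8 19.2] turn [0.06 0.05 0.08]
[0.49038055 0.172783   0.29912672]
```

```bash
python3 -m creep '[[-0.002,0.022,0,0,0,0],[-0.004,0.046,0.005,0,0,0],[-0.006,0.07,0.01,0,0,0],[-0.008,0.088,0.02,0,0,0],[-0.0085,0.096,0.035,0,0,0],[-0.0085,0.097,0.06,0,0,0],[-0.0085,0.097,0.095,0,0,0],[-0.0085,0.097,0.125,0,0,0]]'
python3 -m creep '[[0,0,0.025,0,0,0],[0,0,0.05,0,0,0],[0,0,0.07,0,0,0],[0,0,0.085,0,0,0],[0,0,0.092,0,0,0],[0,0,0.095,0,0,0],[0,0,0.095,0,0,0],[0,0,0.095,0,0,0]]'
python3 - <<'E'
from h import *
a,da,p=grab('side','side8.png'); b,db,p2=grab('top','top8.png')
cv2.imwrite('pics/c8.png',np.hstack([cv2.resize(x,(360,480)) for x in(a[215:355,120:225],b[230:370,130:235])]))
rel([.492,.270,.041],Rc(0))
E
```

```text
clock: 18.95
tcp_pos: [0.4919, 0.268, 0.1727]
orientation: [0.0, -0.035, 0.999, 0.0]
wrist_force: [0.3, -0.3, -1.9]
finger_gap: 0.0429
clock: 19.75
tcp_pos: [0.4931, 0.2681, 0.0805]
orientation: [0.001, -0.035, 0.999, 0.0]
wrist_force: [0.5, -0.1, -0.6]
finger_gap: 0.0426
shift mm [ 1.1  1.9 39.6] turn [0.04 0.1  0.03]
```

View pics/c8.png

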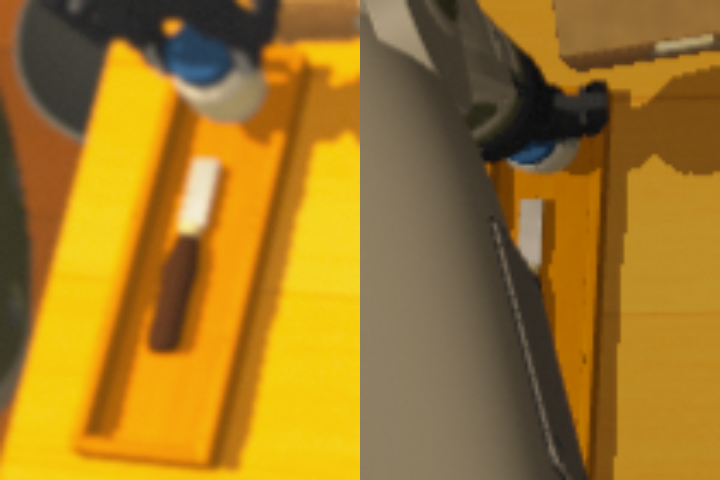

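Side crop: the pot (lid 200,55, body to 235,110) hangs over the free far end, clear of the skiver blade (200,160). Lowering to contact.

```bash
python3 -m creep '[[0.001,0.001,0.006,0,0,0],[0.001,0.002,0.014,0,0,0],[0.001,0.002,0.022,0,0,0],[0.001,0.002,0.028,0,0,0],[0.001,0.002,0.031,0,0,0],[0.001,0.002,0.033,0,0,0],[0.001,0.002,0.034,0,0,0],[0.001,0.002,0.034,0,0,0]]'
python3 -m creep '[[0,0,0.001,0,0,0],[0,0,0.002,0,0,0],[0,0,0.003,0,0,0],[0,0,0.004,0,0,0],[0,0,0.004,0,0,0],[0,0,0.004,0,0,0],[0,0,0.004,0,0,0],[0,0,0.004,0,0,0]]'
```

```text
clock: 20.65
tcp_pos: [0.4915, 0.2698, 0.0457]
orientation: [0.0, -0.035, 0.999, 0.0]
wrist_force: [-0.4, -0.4, -0.4]
finger_gap: 0.0428
clock: 21.45
tcp_pos: [0.4939, 0.2701, 0.044]
orientation: [0.003, -0.035, 0.999, 0.0]
wrist_force: [0.5, -0.8, 9.8]
finger_gap: 0.0428
```

Contact (10 N). Release and rise.

```bash
python3 -m creep '[[0,0,0,0,0,0],[0,0,0,0,0,0],[0,0,0,0,0,0],[0,0,0,0,0,0],[0,0,-0.004,0,0,0],[0,0,-0.015,0,0,0],[0,0,-0.035,0,0,0],[0,0,-0.07,0,0,0]]' 0.065
python3 -m creep '[[0,0,-0.04,0,0,0],[0,0,-0.085,0,0,0],[0,0,-0.13,0,0,0],[0,-0.02,-0.165,0,0,0],[0,-0.06,-0.185,0,0,0],[0,-0.1,-0.185,0,0,0],[0,-0.145,-0.185,0,0,0],[0,-0.19,-0.185,0,0,0]]'
python3 - <<'E'
from h import *
a,da,p=grab('side','side9.png'); 
w=cloud(da,p); hsv=cv2.cvtColor(a,cv2.COLOR_BGR2HSV); H,S,V=[hsv[...,i].astype(int) for i in range(3)]
m=(H>95)&(H<125)&(S>120)&(w[...,0]>.42)&(w[...,0]<.56)&(w[...,1]>.2)&(w[...,1]<.35)&(w[...,2]<.1); q=w[m]; print('lid',m.sum(),np.median(q,0),q.min(0),q.max(0))
print('side lid/tray')
z=Rc(.58).as_matrix()[:,2]; k=binp(-.034,0,.031,.58)
print(k); rel([.50,.08,.29],Rc(0)); rel(k-z*.12,Rc(.6))
E
```

```text
clock: 22.25
tcp_pos: [0.4898, 0.2692, 0.1111]
orientation: [-0.002, -0.035, 0.999, -0.001]
wrist_force: [1.0, -0.4, 0.2]
finger_gap: 0.0649
clock: 23.05
tcp_pos: [0.5046, 0.0789, 0.2981]
orientation: [0.001, -0.036, 0.999, -0.0]
wrist_force: [1.1, -0.3, -0.1]
finger_gap: 0.0649
lid 46 [0.49167673 0.25384506 0.07306768] [0.48011963 0.24752601 0.06838898] [0.50742663 0.25867018 0.07816662]
side lid/tray
[ 0.54088219 -0.12966893  0.03729753]
shift mm [4.8 7.4 7.8] turn [-0.25  0.09 -0.24]
shift mm [  43.7 -204.1  161. ] turn [ -0.32 -34.29  -0.16]
```

The pot stands: lid at z≈0.073 (3+70), as expected. Back to the knob.

```bash
python3 -m creep '[[0.003,-0.015,0.004,0,-2,0],[0.008,-0.045,0.015,0,-6,0],[0.016,-0.085,0.03,0,-12,0],[0.025,-0.125,0.055,0,-18,0],[0.033,-0.16,0.085,0,-24,0],[0.038,-0.185,0.115,0,-29,0],[0.042,-0.2,0.145,0,-33,0],[0.044,-0.204,0.161,0,-34,0]]' 0.05
python3 - <<'E'
from h import *
k=binp(-.034,0,.031,.58)
rel(k,Rc(.59))
for n in('side','top'):
  b,_,_=grab(n,n+'10.png')
a=cv2.imread('pics/side10.png'); b=cv2.imread('pics/top10.png')
cv2.imwrite('pics/c10.png',np.hstack([a[90:390,120:480],b[90:390,120:480]]))
E
```

```text
clock: 23.9
tcp_pos: [0.472, -0.1263, 0.133]
orientation: [0.292, -0.032, 0.956, 0.011]
wrist_force: [-0.6, -0.4, -0.1]
finger_gap: 0.0503
shift mm [ -3.4  -8.1 117.6] turn [ 0.    0.13 -0.22]
```

View pics/c10.png

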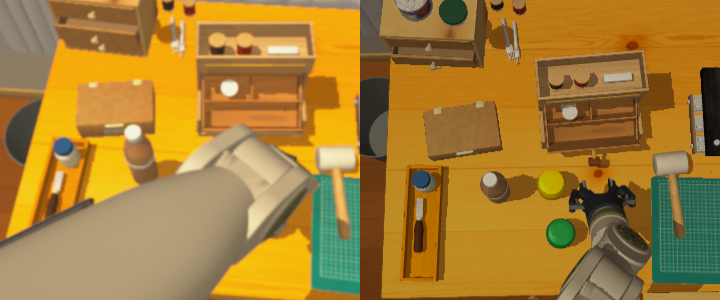

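The pot stands in the tray beyond the skiver (right view 425,180), the spool is in its pocket (570,112), and the bin is still forward with its knob at (597,160). Approach the knob and pinch.

```bash
python3 -m creep '[[-0.002,-0.004,0.01,0,0,0],[-0.003,-0.008,0.025,0,0,0],[-0.003,-0.008,0.045,0,0,0],[-0.003,-0.008,0.065,0,0,0],[-0.003,-0.008,0.085,0,0,0],[-0.003,-0.008,0.1,0,0,0],[-0.003,-0.008,0.11,0,0,0],[-0.003,-0.008,0.115,0,0,0]]'
python3 -m creep '[[0,0,0.001,0,0,0],[0,0,0.002,0,0,0],[0,0,0.002,0,0,0],[0,0,0.002,0,0,0],[0,0,0.002,0,0,0],[0,0,0.002,0,0,0],[0,0,0.002,0,0,0],[0,0,0.002,0,0,0]]' 0.01 60
python3 - <<'E'
from h import *
s=env.get_state(); R0=q2R(s['orientation']); p0=np.array(s['tcp_pos']); piv=binp(0,0,0,0)
r0=p0-piv; z=R0.as_matrix()[:,2]; print('lean',np.arctan2(z@CX,-z[2]))
for t in -.04*np.arange(1,9):
    Q=R.from_rotvec(-t*CY); pt=piv+Q.apply(r0)
    print(t,np.round(R0.inv().apply(pt-p0),4),np.degrees((R0.inv()*Q*R0).as_rotvec()).round(1))
E
```

```text
clock: 24.8
tcp_pos: [0.5444, -0.1295, 0.0423]
orientation: [0.293, -0.035, 0.956, 0.01]
wrist_force: [-0.1, -0.4, -0.1]
finger_gap: 0.0496
clock: 25.6
tcp_pos: [0.5434, -0.1274, 0.041]
orientation: [0.293, -0.035, 0.955, 0.012]
wrist_force: [0.6, 7.2, 1.6]
finger_gap: 0.0246
lean 0.5950785297331491
-0.04 [-0.0013  0.     -0.0011] [-0.   2.3  0. ]
-0.08 [-0.0027  0.     -0.0022] [-0.   4.6  0. ]
-0.12 [-0.0042  0.     -0.0033] [-0.   6.9  0. ]
-0.16 [-0.0056  0.     -0.0042] [-0.   9.2  0. ]
-0.2 [-0.0072  0.     -0.0051] [-0.  11.5  0.1]
-0.24 [-0.0087  0.     -0.006 ] [-0.  13.8  0.1]
-0.28 [-0.0103  0.     -0.0068] [-0.  16.   0.1]
-0.32 [-0.0119  0.     -0.0075] [-0.  18.3  0.1]
```

```bash
python3 -m creep '[[-0.0013,0.002,-0.0011,0,2.3,0],[-0.0027,0.002,-0.0022,0,4.6,0],[-0.0042,0.002,-0.0033,0,6.9,0],[-0.0056,0.002,-0.0042,0,9.2,0],[-0.0072,0.002,-0.0051,0,11.5,0],[-0.0087,0.002,-0.006,0,13.8,0],[-0.0103,0.002,-0.0068,0,16,0],[-0.0119,0.002,-0.0075,0,18.3,0]]'
python3 - <<'E'
from h import *
s=env.get_state(); R0=q2R(s['orientation']); p0=np.array(s['tcp_pos']); piv=binp(0,0,0,0)
r0=p0-piv; z=R0.as_matrix()[:,2]; print('lean',np.arctan2(z@CX,-z[2]))
for t in -.04*np.arange(1,9):
    Q=R.from_rotvec(-t*CY); pt=piv+Q.apply(r0)
    print(t,np.round(R0.inv().apply(pt-p0),4),np.degrees((R0.inv()*Q*R0).as_rotvec()).round(1))
E
```

```text
clock: 26.4
tcp_pos: [0.5489, -0.127, 0.0539]
orientation: [0.136, -0.035, 0.99, 0.005]
wrist_force: [2.2, -0.2, -3.6]
finger_gap: 0.0252
lean 0.27324758196311877
-0.04 [-0.0013  0.     -0.0011] [-0.   2.3  0. ]
-0.08 [-0.0027  0.     -0.0022] [-0.   4.6  0. ]
-0.12 [-0.0042  0.     -0.0033] [-0.   6.9  0. ]
-0.16 [-0.0056  0.     -0.0043] [-0.   9.2  0. ]
-0.2 [-0.0072  0.     -0.0052] [-0.  11.5  0. ]
-0.24 [-0.0087  0.     -0.006 ] [-0.  13.8  0. ]
-0.28 [-0.0103  0.     -0.0068] [-0. 16.  0.]
-0.32 [-0.0119  0.     -0.0076] [-0.  18.3  0. ]
```

```bash
python3 -m creep '[[-0.0013,0,-0.0011,0,2.3,0],[-0.0027,0,-0.0022,0,4.6,0],[-0.0042,0,-0.0033,0,6.9,0],[-0.0056,0,-0.0043,0,9.2,0],[-0.0072,0,-0.0052,0,11.5,0],[-0.0087,0,-0.006,0,13.8,0],[-0.0103,0,-0.0068,0,15.5,0],[-0.0119,0,-0.0074,0,16,0]]'
python3 -m creep '[[-0.001,0,0,0,0,0],[-0.002,0,0,0,0,0],[-0.003,0,0,0,0,0],[-0.003,0,0,0,0,0],[-0.003,0,0,0,0,0],[-0.003,0,0,0,0,0],[-0.003,0,0,0,0,0],[-0.003,0,0,0,0,0]]'
python3 - <<'E'
from h import *
print(env.get_state()['tcp_pos']);
E
```

```text
clock: 27.2
tcp_pos: [0.5562, -0.1265, 0.063]
orientation: [-0.005, -0.035, 0.999, 0.0]
wrist_force: [-6.6, -1.9, -6.5]
finger_gap: 0.0246
clock: 28.0
tcp_pos: [0.5562, -0.1265, 0.0629]
orientation: [-0.007, -0.034, 0.999, -0.0]
wrist_force: [-12.8, -3.3, 1.8]
finger_gap: 0.0252
[ 0.55615839 -0.12649182  0.06293573]
```

Probably at the stop, but friction alone could explain this force, so push a little more, then release and check.

```bash
python3 -m creep '[[-0.001,0,-0.001,0,0,0],[-0.003,0,-0.002,0,0,0],[-0.005,0,-0.002,0,0,0],[-0.006,0,-0.002,0,0,0],[-0.006,0,-0.002,0,0,0],[-0.006,0,-0.002,0,0,0],[-0.006,0,-0.002,0,0,0],[-0.006,0,-0.002,0,0,0]]'
python3 - <<'E'
from h import *
print(env.get_state()['tcp_pos'])
E
```

```text
clock: 28.8
tcp_pos: [0.5562, -0.1264, 0.0629]
orientation: [-0.013, -0.034, 0.999, -0.0]
wrist_force: [-24.6, -7.4, 3.1]
finger_gap: 0.0246
[ 0.55620233 -0.12643502  0.06294317]
```

25 N with no motion, so the bin is at its closed stop. Relax, release, rise straight up and retreat.

```bash
python3 -m creep '[[0.005,0,0.001,0,0,0],[0.008,0,0.002,0,0,0],[0.008,0,0.002,0,0,0],[0.008,0,0.002,0,0,0],[0.008,0,0.002,0,0,0],[0.008,0,0.002,0,0,0],[0.008,0,0.002,0,0,0],[0.008,0,0.002,0,0,0]]'
python3 -m creep '[[0,0,0,0,0,0],[0,0,0,0,0,0],[0,0,0,0,0,0],[0,0,0,0,0,0],[0,0,-0.01,0,0,0],[0,0,-0.04,0,0,0],[0,0,-0.08,0,0,0],[0,0,-0.12,0,0,0]]' 0.06
python3 -m creep '[[0,0,-0.04,0,0,0],[0,0.01,-0.08,0,0,0],[0.02,0.05,-0.11,0,0,0],[0.05,0.1,-0.11,0,0,0],[0.08,0.15,-0.11,0,0,0],[0.1,0.2,-0.11,0,0,0],[0.11,0.24,-0.11,0,0,0],[0.11,0.26,-0.11,0,0,0]]'
python3 - <<'E'
from h import *
D0={n:np.load(n+'0.npz') for n in('side','top')}
for n in('side','top'):
    im,d,p=grab(n,n+'11.png'); w=cloud(d,p)
    for nm,ww in(('now',w),('t0',cloud(D0[n]['d'],p))):
        X,Y,Z=ww[...,0],ww[...,1],ww[...,2]
        m=(abs(Z-.094)<.004)&(Y<-.15)&(Y>-.235)&(X>.575)&(X<.61); q=ww[m]
        k=(Z>.06)&(Z<.1)&(X<.575)&(X>.535)&(Y<-.09)&(Y>-.16)
        print(n,nm,'front wall',m.sum(),q.mean(0).round(4) if m.sum() else '', 'knob',k.sum(),ww[k].min(0).round(3) if k.any() else '',ww[k].max(0).round(3) if k.any() else '')
a=cv2.imread('pics/side11.png'); b=cv2.imread('pics/top11.png')
cv2.imwrite('pics/c11.png',np.hstack([a[90:390,120:480],b[90:390,120:480]]))
E
```

```text
clock: 29.6
tcp_pos: [0.5563, -0.1265, 0.063]
orientation: [-0.005, -0.035, 0.999, -0.0]
wrist_force: [-8.5, -1.3, -1.2]
finger_gap: 0.0251
clock: 30.4
tcp_pos: [0.5598, -0.1262, 0.1853]
orientation: [-0.003, -0.035, 0.999, 0.0]
wrist_force: [1.2, 0.2, -0.3]
finger_gap: 0.0603
clock: 31.2
tcp_pos: [0.4305, 0.1274, 0.2957]
orientation: [-0.002, -0.036, 0.999, 0.0]
wrist_force: [2.3, 0.1, 1.0]
finger_gap: 0.0601
side now front wall 102 [ 0.5923 -0.1917  0.0941] knob 152 [ 0.54  -0.143  0.076] [ 0.575 -0.117  0.095]
side t0 front wall 106 [ 0.5923 -0.193   0.0942] knob 152 [ 0.541 -0.143  0.077] [ 0.575 -0.117  0.096]
top now front wall 79 [ 0.5942 -0.1891  0.0938] knob 130 [ 0.542 -0.139  0.071] [ 0.575 -0.113  0.098]
top t0 front wall 72 [ 0.5943 -0.1883  0.0936] knob 131 [ 0.543 -0.138  0.077] [ 0.575 -0.113  0.096]
```

View pics/c11.png

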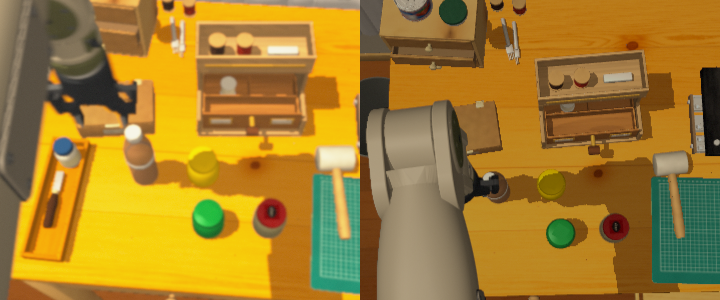

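The bin geometry matches the initial closed state to under 1 mm. The pot is in the tray beside the skiver, the jar stands in front, and the spool, mallet and bottle are undisturbed. The robot is clear, so I'm handing in.

```bash
python3 -c "
from workcell import env
print(env.hand_in())"
```

```text
the job is handed in; nothing more can be done
None
```

The job is done as asked and handed in at about 31 s of the 72 s allowed; the hand-in gave no verdict.

**What I did**
1. I moved the red-lidded jar to (0.376, −0.171), about 0.21 m in front of the cabinet's origin.
2. I tilted the bin fully forward to its stop and took the blue-lidded pot out with the gripper leaning along with it.
3. I stood the pot at about (0.492, 0.27), in the free far end of the tray beyond the skiver.
4. I pushed the bin shut to its stop; 25 N moved it no further.

**Last checks**
- **Bin:** the front wall was within 1 mm of the starting closed state in both cameras, and the knob within 1 mm in the side view. In the top view, a few stray depth readings put one edge of the knob about 6 mm low.
- **Pot:** its lid was at z ≈ 0.073, as expected for standing on the tray floor. This was measured from a partly hidden lid, but the final side picture also shows it upright.
- **Other things:** in the final pictures the jar and bottle are standing, the spool is in its pocket, and the mallet looks unmoved. I judged these by eye rather than measuring them again, though I did measure the jar right after placing it.

**What disagreed:** the jar and pot were gripped higher than planned, with gaps of 61 and 43 mm instead of about 67 and 47. Both grips held and neither slipped.

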